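Run the pickup plate out over the shelf edge to its line and hold it

TASK

First close the loose aluminium pickup plate up against the steel guide bar bolted on the tiled shelf, so that no gap is left along its side, and only then slide it outward, flat on the tiles, over the shelf's edge towards the impeller until the red line across the plate stands right over that edge. By then it is past its balance point, so finish still holding it by hand: keep it flat, on the line and flush with the bar while I fit the clamp. Leave the canister, the mug, the lantern ring and the magnetic base alone.

Things in the scene. Friction and masses are not known exactly. Their poses are not given: they have to be found in the camera images.
- shelf: Fixed shelf with grey-green tiles, 500 mm (x) by 640 mm (y). Origin on the tiled top at the middle of its outer edge (dark steel strip): tiles from y = -640 to 0 mm (the edge), x -250 to +250, top at z = 0, which is 30 mm above the robot's mounting surface. +y points outward over the edge to the balancing stand, +x away from the robot; it stands turned a little. Beyond the edge is free air.
- guide_face (a point): Middle of the butting face of a bright steel guide bar bolted on the tiles: at (40, -212, 6) mm in the shelf's frame, face looking to shelf -x. The bar is 25 mm wide, 12 mm high, 420 mm long and runs along the shelf's y from y = -422 to -2 mm.
- plate: Loose aluminium plate, 80 (x) by 340 (y) by 8 mm, 0.75 to 1.05 kg, origin at the centre of its underside, +y its outboard end, +x side goes against the bar. Starts flat on the tiles 12 to 50 mm off the bar, slightly turned. A post with a black pickup, 101 mm high, stands at y = +130 (pickup y 90 to 165, x to +34). Centre of mass some 30 mm outboard of the origin. Slides with under 5 N.
- plate_line (a point): Middle of the red line, 4 mm wide, painted across the plate's top at its y = -10 mm (180 mm from the outboard end), 8 mm above its underside. In place it lies over the shelf's edge, shelf y = 0.
- plate_handle (a point): Middle of the plate's black pull handle: a straight bar 12 mm wide (plate x), 12 mm high, 120 mm long (along plate y), at plate (0, -100, 46) mm, on two round legs 12 mm thick, 54 mm either side of its middle. It can be pinched across from above; 32 mm of room between bar and plate.
- side_tail (a point): Point on the plate's +x side face at the tail, plate (40, -165, 4) mm. Flush with the bar it has shelf x = 40 mm.
- side_mid (a point): Point on the plate's +x side face at the red line, plate (40, -10, 4) mm. Flush with the bar it has shelf x = 40 mm.
- stand: Fixed floor-standing balancing stand beyond the edge: a bronze impeller of 260 mm diameter on a brass arbor lying on rollers. Origin on the arbor's axis at mid impeller, 345 mm outward of the shelf's edge and 78 mm above the tiles; the impeller's rim stands some 35 mm off the plate's end when the plate is in place.
- canister: Bystander: dented aluminium screw-top canister, 76 mm diameter, 104 mm high, origin at the centre of its underside.
- mug: Bystander: blue enamel mug, 76 mm diameter, 80 mm high, origin at the centre of its underside.
- lantern_ring: Bystander: bronze lantern ring lying flat, 72 mm outer diameter, 22 mm high, origin at the centre of its underside.
- magnetic_base: Bystander: dark steel magnetic base block, 50 by 58 mm, 72 mm high with its stud, red switch on its -x side, origin at the centre of its underside.

How it is judged:
On the way:
1. the plate is butted against the guide bar (no more than 3 mm of gap at its tail and at its red line), flat on the tiles, before it is run out: its red line is still 30 mm or more short of the edge (x of each of side_tail, side_mid in the frame of shelf above 0.037 m and z of side_tail in the frame of shelf below 0.009 m and angle between plate's own z axis and vertical below 0.03 rad and y of plate_line in the frame of shelf below -0.03 m), for 0.2 s.
At the end, for the whole second after the job is handed in: Red line within 5 mm of the shelf edge; plate side within 3 mm of the guide bar at tail and line; plate flat (tail raised under 5 mm, tilt under 0.03 rad) and still; robot still holding it with 1 N or more, only shelf and robot bearing on it; bystanders within 15 mm of their places (y of plate_line in the frame of shelf between -0.005 and 0.005 m and x of each of side_tail, side_mid in the frame of shelf above 0.037 m and z of side_tail in the frame of shelf below 0.009 m and angle between plate's own z axis and vertical below 0.03 rad and linear speed of plate below 0.01 m/s and (contact force between plate and the fingers above 1 N or contact force between plate and the arm above 1 N) and contact force between plate and stand below 0.2 N and contact force between plate and canister below 0.2 N and contact force between plate and mug below 0.2 N and contact force between plate and lantern_ring below 0.2 N and contact force between plate and magnetic_base below 0.2 N and distance of each of canister, mug, lantern_ring, magnetic_base from where it was at the start of the episode below 0.015 m); the arm keeps its last pose, push and grip.
It fails at once if the plate tips (angle between plate's own z axis and vertical above 0.12 rad).
It fails at once if the plate is lifted off the tiles instead of slid (z of plate in the frame of shelf above 0.015 m).
It fails at once if a bystander is disturbed (distance of any of canister, mug, lantern_ring, magnetic_base from where it was at the start of the episode above 0.015 m).
It also fails if it takes over 45 s, if anything falls off the work surface, if the arm or the gripper's body presses on something with over 40 N, if the wrist force passes 120 N, or if a joint passes its speed limit or range.

ROBOT

A 7-joint arm with a two-finger parallel gripper is mounted at the origin on the work surface. World frame = base frame: x ahead of the robot, y to its left, z up, the work surface at z = 0. Lengths are in m, angles in rad, forces in N, time in s.
With the tool pointing down it reaches from about 0.4 to 0.75 m from the base axis. Payload 19.5 kg.
Tool frame: the origin (TCP) lies between the finger pads; the fingertips stand 11 mm ahead of it and the grasp point (between the pads) lies 8 mm behind it; x points along the fingers, y is the direction in which the jaws open and shut, and the axes are right-handed (so a half turn about x gives the same grasp; the last joint's range is limited). The gripper opens to 85 mm and grips with 20 to 120 N. Pads are 22 mm wide; open, the fingers measure 114 mm over their backs; the gripper's body (76 mm by 85 mm) begins 54 mm behind the grasp point. The pads swing forward as they close: fully open they stand 13 mm farther back than shut.
Start: joints at [1.215, 0.707, -0.028, 1.485, 0.022, 0.951, -0.075], TCP at [0.177, -0.547, 0.222] pointing down, gripper open.
Joint ranges: [-2.71, 2.71], [-0.32, 2.16], [-1.57, 1.52], [0, 2.45], [-1.46, 4.6], [0, 2.02], [-2.83, 2.83]. Speed limits (rad/s): [1.89, 1.89, 2.57, 2.57, 3.01, 3.01, 3.01].

INTERFACE

Orientations are given as a unit quaternion [x, y, z, w].
In Python, from rig import * gives the robot as it stands. The module is installed in compiled form; this text tells all that it offers. Calls block until the motion is done:
- move_pose(position, orientation): joint-space move of the TCP to a pose.
- move_straight(position, max_speed=0.15, orientation=None, until_force=None): straight line of the TCP; orientation=None keeps the orientation; max_speed is the mean speed in m/s. With until_force (N) it stops when the force on the tool has changed by that much, and returns True; else False.
- move_joints(angles): joint-space move.
- gripper_to(opening, effort=None): finger opening in m; effort is the grip in N (None keeps the last); returns when the fingers have stopped.
- dwell(seconds).
- inverse_kinematics(position, orientation): joint angles nearest the present ones, or None.
- state(): the state.
- camera(name): name is "scene" or "top"; returns a dict with "frame" (480x640x3 uint8, blue, green, red), "z_map" (480x640 float32, m along the optical axis (not along the pixel's ray), 0 where there is no reading), "camera_matrix" (3x3 intrinsics, pixels), "xyz" and "rotation" of the camera in the world. Camera axes: x right, y down, z forward; pixel columns grow to the right and rows downward; lengths in m; the calibration is good to about 2 mm. A picture is of the moment at which its call begins.
A pose or a line that the arm cannot do raises Unreachable and nothing moves.
- finish_job(): hands the job in, once; it reports no verdict.
The state is a dict: "t": time; "joints": joint angles; "joint_velocities": joint speeds; "joint_torque": joint torques, N m; "eef_pos": TCP position; "tcp_rot": TCP orientation; "contact_force": force on the tool from outside, world axes, zero at the start; "ft_torque": the same for the moment, N m; "grip_width": finger opening in m.
Only numpy, scipy, OpenCV 4.12 (cv2) and the standard library are available. Lean on these libraries where they do the work, as an engineer would, in place of code of your own. Each camera call takes 0.05 s, during which the arm holds its last target. There are 200 camera calls.

## Working session

There is one attempt and no reset: what is moved stays moved. The work goes in short steps, each a Python script; the robot and the scene stay as the last script left them, time stands still between calls to the robot, and variables do not carry over. Pictures are saved under pics/ and viewed, about 8 in all and at most 12, crops included, and the job is handed in when it is done.

```bash
mkdir -p pics; cat > h.py <<'E'
from rig import *
import numpy as np, cv2
def snap(n):
    c=camera(n); np.savez(f'{n}.npz',**c); return c
def world(c,u,v,z=None):
    K=np.array(c['camera_matrix']);R=np.array(c['rotation']);
    R=R if R.shape==(3,3) else __import__('scipy.spatial.transform',fromlist=['Rotation']).Rotation.from_quat(R).as_matrix()
    t=np.array(c['xyz']); r=R@np.linalg.inv(K)@[u,v,1]
    d=(z-t[2])/r[2] if z is not None else c['z_map'][int(v),int(u)]
    return t+r*d
E
python3 - <<'E'
from h import *
for n in ('top','scene'):
    c=snap(n); cv2.imwrite(f'pics/{n}0.png',c['frame']); print(n,c['xyz'],c['rotation'],c['camera_matrix'])
print(state())
E
```

```text
top [0.26176891 0.06788309 1.53371111] [ 0.71225331 -0.69507619  0.06894445 -0.06936126] [[588.44333156   0.         302.63531197]
 [  0.         588.44333156 250.4570823 ]
 [  0.           0.           1.        ]]
scene [1.42332088 0.19122549 0.86678754] [ 0.60199649  0.67828159 -0.3152531  -0.27955285] [[531.04902838   0.         306.10618296]
 [  0.         531.04902838 241.75324995]
 [  0.           0.           1.        ]]
{'t': 0.1, 'joints': array([ 1.2153194 ,  0.70703658, -0.02762773,  1.48495519,  0.02198864,
        0.95091091, -0.07550274]), 'joint_velocities': array([-5.30340334e-04, -2.12687847e-03, -6.97976375e-04, -1.63153883e-03,
       -4.60025353e-04, -6.04091629e-05, -1.13333790e-04]), 'joint_torque': array([ 2.21690228e-03, -8.84289050e+01,  1.23656608e+00, -2.36452925e+01,
        1.70211971e-02,  5.00637150e-03,  1.85517138e-05]), 'eef_pos': array([ 0.17740509, -0.54668239,  0.22137583]), 'tcp_rot': array([-0.69836132, -0.11083289,  0.69848322, -0.1101305 ]), 'contact_force': array([1.02873229, 0.09648814, 0.48560159]), 'ft_torque': array([-0.0193631, -0.0428995, -0.0114387]), 'grip_width': 0.08546664241132652}
```

View pics/top0.png

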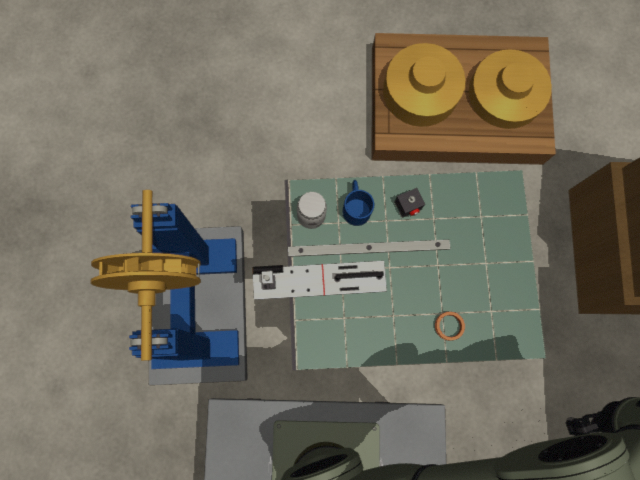

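View pics/scene0.png

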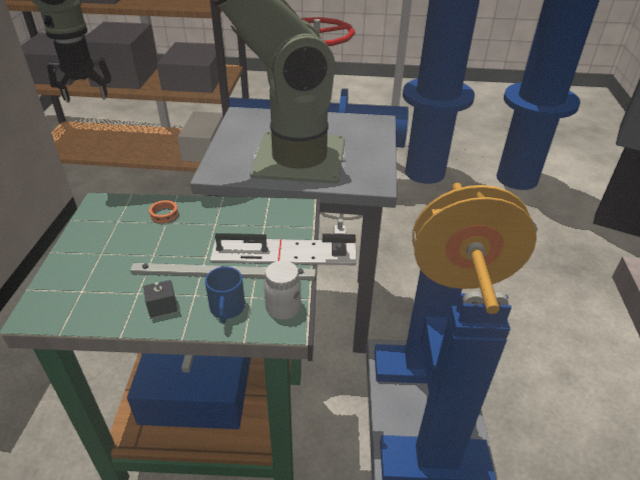

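The top view shows the bar at about (289-450, 243-252), the plate at (253-386, 262-298) with its red line at (323, 280), and the handle at about (333-383, 275). The shelf's outer edge is at column ~292. Next, an enlarged crop for measuring.

```bash
python3 - <<'E'
import cv2,numpy as np
f=np.load('top.npz')['frame'][225:315,245:405]
cv2.imwrite('pics/crop.png',cv2.resize(f,None,fx=5,fy=5,interpolation=cv2.INTER_CUBIC))
E
```

```text
(no output)
```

View pics/crop.png

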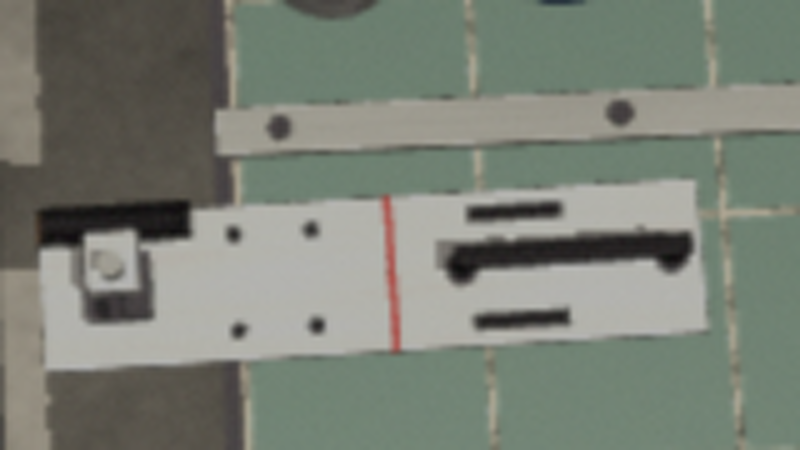

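```bash
cat >> h.py <<'E'
def cp(c,x,y,z,o=(245,225),s=5): return world(c,o[0]+(x+.5)/s-.5,o[1]+(y+.5)/s-.5,z)[:2]
E
python3 - <<'E'
from h import *
c=dict(np.load('top.npz'))
a=cp(c,222,156,.042);b=cp(c,800,131,.042)
y=(a-b)/np.linalg.norm(a-b); x=np.array([y[1],-y[0]])
e=(cp(c,216,111,.042)+a)/2; 
print('y',y,'yaw',np.degrees(np.arctan2(x[1],x[0])),'barfar len',np.linalg.norm(a-world(c,450,249,.042)[:2]), 'barw',(cp(c,216,111,.042)-a)@x)
# face mid at y=-212 , x=40
o=a-.04*x; o=o+y*((e-o)@y+.002); print('shelf origin',o)
R=np.c_[x,y]
for n,p,z in [('r+',(386,197),.038),('r-',(397,351),.038),('t+',(695,180),.038),('t-',(707,328),.038),('o-',(47,370),.038),('hA',(437,258),.082),('hB',(692,244),.082),('edge',(217,100),.03),('edge2',(243,440),.03)]:
    w=cp(c,*p,z); print(n,w.round(4),(R.T@(w-o)).round(4))
for p,z in [((312,196),.134),((358,195),.11),((450,325),.052),((410,193),.1)]:
    w=world(c,*p,z)[:2]; print(w,(R.T@(w-o)).round(3))
# heights check
for u,v in [(310,290),(355,270),(330,248),(400,300)]: print(world(c,u,v).round(3))
np.savez('shelf.npz',o=o,R=R)
E
```

```text
y [-0.06851655  0.99764998] yaw 3.9287873171581977 barfar len 0.4167843174952602 barw 0.023817081851692616
shelf origin [0.50274    0.10754322]
r+ [0.5242 0.0221] [ 0.0155 -0.0867]
r- [0.4445 0.0151] [-0.0644 -0.0883]
t+ [ 0.537  -0.1373] [ 0.0174 -0.2466]
t- [ 0.4602 -0.1433] [-0.0596 -0.2473]
o- [0.4304 0.1933] [-0.0663  0.0905]
hA [ 0.4862 -0.0025] [-0.024  -0.1087]
hB [ 0.4964 -0.1297] [-0.0226 -0.2363]
edge [0.5748 0.111 ] [ 0.0721 -0.0015]
edge2 [0.3979 0.0926] [-0.1056 -0.0078]
[0.67720206 0.05230539] [ 0.17  -0.067]
[ 0.68979947 -0.06352269] [ 0.175 -0.183]
[ 0.37452505 -0.3013357 ] [-0.156 -0.399]
[ 0.70133554 -0.19616036] [ 0.177 -0.317]
[0.456 0.051 0.038]
[ 0.51  -0.063  0.043]
[0.566 0.002 0.043]
[ 0.437 -0.18   0.032]
```

```bash
cat >> h.py <<'E'
from scipy.spatial.transform import Rotation as Ro
S=np.load('shelf.npz') if __import__('os').path.exists('shelf.npz') else None
def w(x,y,z): return list(S['o']+S['R']@[x,y])+[z+.03]
def q(dyaw=0,sgn=1):
    a=np.arctan2(S['R'][1,0],S['R'][0,0])+np.radians(dyaw)
    X=np.array([0,0,-1.]);Y=sgn*np.array([np.cos(a),np.sin(a),0]);return Ro.from_matrix(np.c_[X,Y,np.cross(X,Y)]).as_quat()
def loc(p): return S['R'].T@(np.array(p[:2])-S['o'])
def rep(m=''):
    s=state(); print(m,'t%.2f'%s['t'],'loc',(loc(s['eef_pos'])*1e3).round(1),'z',(s['eef_pos'][2]*1e3).round(1),'F',(S['R'].T@s['contact_force'][:2]).round(1),s['contact_force'][2].round(1),'M',s['ft_torque'].round(2),'g',(s['grip_width']*1e3).round(1))
E
python3 - <<'E'
from h import *
P=w(-.0235,-.177,.17); j0=state()['joints']
best=min((1,-1),key=lambda s:(lambda j:9 if j is None else abs(j-j0).max())(inverse_kinematics(P,q(.9,s))))
j=inverse_kinematics(P,q(.9,best)); print(best,j)
for t in [w(.002,-.09,.035)]: print(inverse_kinematics(t,q(0,best)))
move_pose(P,q(.9,best)); rep('above')
c=snap('top'); cv2.imwrite('pics/c2.png',cv2.resize(c['frame'][215:325,240:400],None,fx=5,fy=5))
c=snap('scene'); cv2.imwrite('pics/s2.png',cv2.resize(c['frame'][60:300,130:370],None,fx=2.5,fy=2.5))
E
```

```text
1 [ 0.25656512  0.63324308 -0.31336711  1.79116868  0.26828089  0.7589771
 -0.11153684]
[-0.0169768   0.86637431 -0.14823214  1.87126335  0.2771977   0.42380243
 -0.29857082]Traceback (most recent call last):
  File "<stdin>", line 6, in <module>
  File "h.py", line 20, in rep
    s=state(); print(m,'t%.2f'%s['t'],'loc',(loc(s['eef_pos'])*1e3).round(1),'z',(s['eef_pos'][2]*1e3).round(1),'F',(S['R'].T@s['contact_force'][:2]).round(1),s['contact_force'][2].round(1),'M',s['ft_torque'].round(2),'g',(s['grip_width']*1e3).round(1))
                                                                                                                                                                                                                              ^^^^^^^^^^^^^^^^^^^^^^^^^^^
AttributeError: 'float' object has no attribute 'round'
```

```bash
sed -i "s/(s\['grip_width'\]\*1e3).round(1)/round(s['grip_width']*1e3,1)/" h.py
python3 - <<'E'
from h import *
rep('above')
move_straight(w(-.0235,-.177,.085),orientation=q(.9)); rep()
c=snap('scene'); cv2.imwrite('pics/s2.png',cv2.resize(c['frame'][130:310,150:390],None,fx=3.3,fy=3.3))
E
```

```text
above t2.15 loc [ -23.6 -178. ] z 200.0 F [ 1.  -0.1] -0.3 M [-0.01  0.03 -0.01] g 85.2
 t2.87 loc [ -23.2 -177.2] z 115.6 F [-0.1  0.9] -0.4 M [ 0.02 -0.02 -0.01] g 85.0
```

View pics/s2.png

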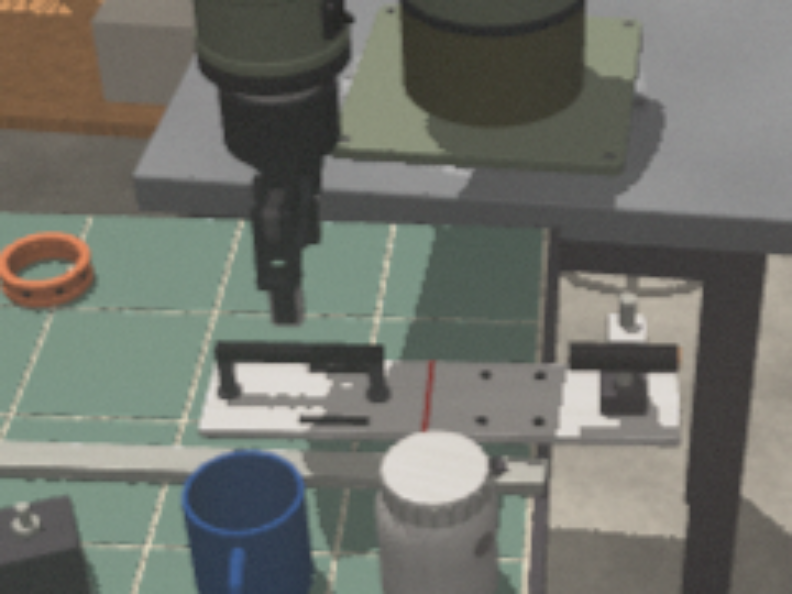

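The fingers straddle the handle near its middle: the handle spans x 217-383 in the crop and the finger is at about 287. Next I'll descend and grip.

```bash
python3 - <<'E'
from h import *
print(move_straight(w(-.0235,-.177,.038),max_speed=.06,orientation=q(.9),until_force=8)); rep('down')
gripper_to(0.03,40); rep('pre'); gripper_to(0.0,40); rep('grip')
# close on the bar in steps, watch force
print(move_straight(w(.012,-.177,.038),max_speed=.03,orientation=q(0),until_force=9)); rep('bar')
c=snap('top'); cv2.imwrite('pics/c3.png',cv2.resize(c['frame'][225:315,245:405],None,fx=5,fy=5,interpolation=cv2.INTER_CUBIC))
E
```

```text
False
down t3.85 loc [ -23.3 -177. ] z 68.3 F [ 0.7 -0.1] 0.2 M [-0.01  0.04 -0.  ] g 85.3
pre t4.42 loc [ -23.5 -177. ] z 68.0 F [ 0.1 -0.1] 0.6 M [ 0.02 -0.01 -0.02] g 29.8
grip t4.72 loc [ -23.4 -177. ] z 68.1 F [-0.3 -0. ] 4.8 M [ 0.05  0.13 -0.06] g 10.2
True
bar t5.17 loc [ -18.9 -177.2] z 68.2 F [1.9 0.3] 6.9 M [-0.11 -0.2   0.21] g 10.8
```

View pics/c3.png

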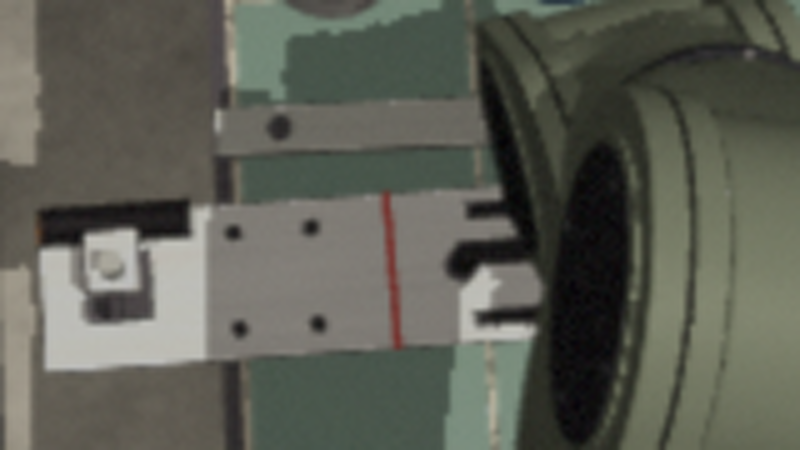

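The stop came early, from sliding friction. The tail moved about 4 mm and the outboard end lagged behind. I'll carry on with a higher limit.

```bash
python3 - <<'E'
from h import *
print(move_straight(w(-.006,-.177,.038),max_speed=.03,orientation=q(0),until_force=25)); rep('a')
for x in np.arange(-.004,.0101,.002):
    r=move_straight(w(x,-.177,.038),max_speed=.02,orientation=q(0),until_force=25); dwell(.1); rep('%.3f'%x)
    s=state(); 
    if r or abs(s['contact_force'][:2]).max()>18: break
c=snap('top'); cv2.imwrite('pics/c4.png',cv2.resize(c['frame'][225:315,245:405],None,fx=5,fy=5,interpolation=cv2.INTER_CUBIC))
E
```

```text
False
a t5.81 loc [  -6.4 -177.1] z 68.1 F [-3.6 -0.3] 8.3 M [-0.11  0.82  0.48] g 10.5
-0.004 t6.16 loc [  -4.6 -177.1] z 68.1 F [-4.5 -1.2] 9.1 M [-0.07  1.11  0.45] g 10.5
-0.002 t6.51 loc [  -2.7 -177.1] z 68.1 F [-5.5 -0.5] 9.3 M [-0.14  1.16  0.52] g 10.1
0.000 t6.86 loc [  -0.7 -177.1] z 68.1 F [-5.8  0.7] 8.8 M [-0.1   1.16  0.55] g 10.1
0.002 t7.21 loc [   0.8 -177. ] z 68.1 F [-8.8  2.3] 12.1 M [0.22 1.87 0.34] g 10.7
0.004 t7.56 loc [   2.  -176.7] z 68.1 F [-14.3   3.7] 16.9 M [0.59 3.19 0.14] g 10.1
0.006 t7.91 loc [   2.5 -176.5] z 68.0 F [-22.3   7.1] 24.7 M [0.9  5.33 0.05] g 10.1
```

View pics/c4.png

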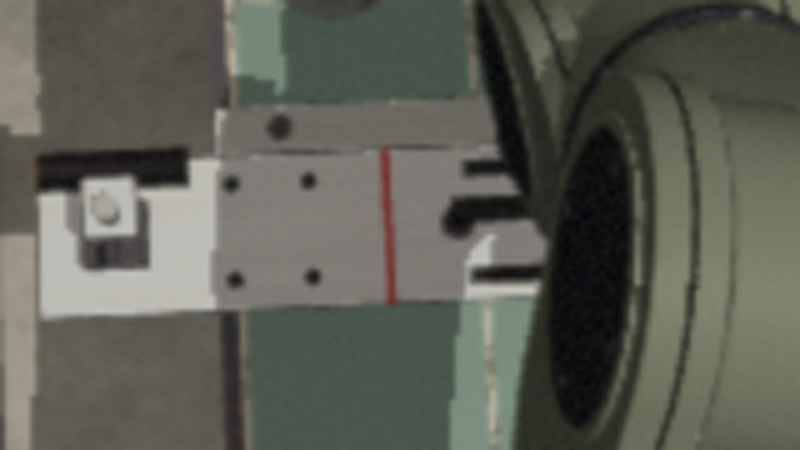

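The plate's edge now meets the bar face along its visible length: both edges are at row ~151 at the red line, with matching slopes, and the yaw moment is about 0. I'll ease the side push, hold, then slide out.

```bash
python3 - <<'E'
from h import *
c=dict(np.load('top.npz')); l=loc(cp(c,389,227,.038)); print('line',l)
move_straight(w(.003,-.177,.038),max_speed=.02,orientation=q(0)); dwell(.4); rep('eased')
D=-l[1]-.015; print(D)
for f in (.25,.5,.75,1):
    r=move_straight(w(.003,-.177+D*f,.038),max_speed=.04,orientation=q(0),until_force=30); rep('%.2f'%f)
    if r: break
dwell(.2); rep()
c=snap('top'); cv2.imwrite('pics/c5.png',cv2.resize(c['frame'][225:315,245:405],None,fx=5,fy=5,interpolation=cv2.INTER_CUBIC))
E
```

```text
line [-0.00019844 -0.08744815]
eased t8.66 loc [   2.3 -176.6] z 68.2 F [-5.3  2.8] 9.5 M [0.6  1.4  0.04] g 10.5
0.07244814755419848
0.25 t9.26 loc [   2.3 -159.3] z 68.1 F [-4.8 -1.9] 10.0 M [-0.51  1.18  0.09] g 10.3
0.50 t9.86 loc [   2.2 -141.2] z 68.1 F [-5.8 -1.8] 10.9 M [-0.55  1.13  0.1 ] g 10.3
0.75 t10.46 loc [   2.2 -123.1] z 68.1 F [-5.2 -1. ] 10.0 M [-0.56  1.19  0.14] g 10.0
1.00 t11.06 loc [   2.2 -105.1] z 68.1 F [-6.3 -2.7] 10.4 M [-0.59  1.25  0.05] g 10.3
 t11.26 loc [   2.2 -105. ] z 68.1 F [-5.6 -2.1] 10.0 M [-0.58  1.23  0.1 ] g 10.2
```

View pics/c5.png

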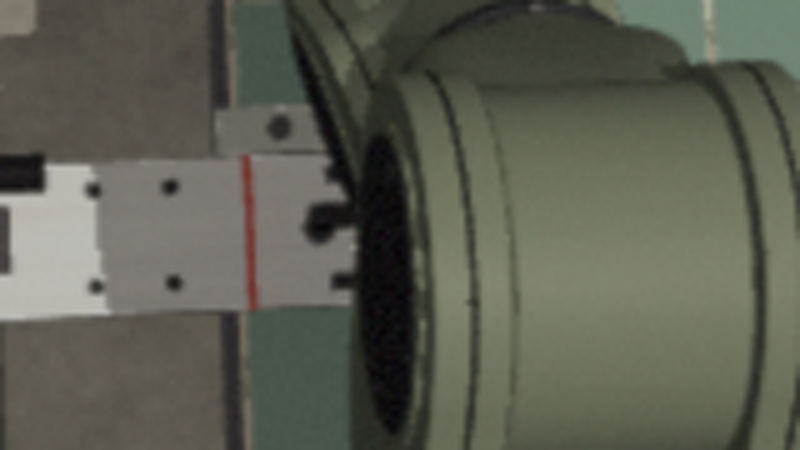

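```bash
python3 - <<'E'
from h import *
def rect(c,x0,x1,y0,y1,z,s=.0005):
    xs=np.arange(x0,x1,s);ys=np.arange(y0,y1,s)
    Q=Ro.from_quat(c['rotation']).as_matrix();K=c['camera_matrix']
    X,Y=np.meshgrid(xs,ys,indexing='ij'); P=np.array(S['o'])[:,None,None]+np.einsum('ij,jkl->ikl',S['R'],np.array([X,Y]))
    P=np.concatenate([P,np.full((1,)+X.shape,z)])-np.array(c['xyz'])[:,None,None]
    p=np.einsum('ij,jkl->ikl',K@Q.T,P); m=(p[:2]/p[2]).astype(np.float32)
    return cv2.remap(c['frame'],m[0],m[1],cv2.INTER_LINEAR),ys
c=dict(np.load('top.npz')); l=loc(cp(c,250,231,.038)); print('line',l)
cs=snap('scene')
for n,cc in (('top',c),('scene',cs)):
  for (a,b) in ((-.22,-.17),(-.1,-.06),(.1,.13),(.22,.24)):
    im,ys=rect(cc,a,b,-.03,.03,.03); pr=im.mean((0,2))
    print(n,a,' '.join(f'{y*1e3:.0f}:{v:.0f}' for y,v in zip(ys[::6],pr[::6])))
  im,ys=rect(cc,-.02,.03,-.05,.02,.038); r=(im[...,2].astype(int)-im[...,1]).mean(0); wt=np.clip(r-15,0,None); print('red y',(ys*wt).sum()/wt.sum(),r.max())
  im,ys=rect(cc,-.2,-.1,-.66,-.61,.03); pr=im.mean((0,2)); print('far',' '.join(f'{y*1e3:.0f}:{v:.0f}' for y,v in zip(ys[::6],pr[::6])))
im,_=rect(cs,-.06,.1,-.3,.02,.034,.0004); cv2.imwrite('pics/s5.png',im)
E
```

```text
line [ 0.00086921 -0.01585929]
top -0.22 -30:78 -27:78 -24:78 -21:78 -18:78 -15:81 -12:91 -9:87 -6:52 -3:46 0:63 3:100 6:113 9:116 12:118 15:118 18:117 21:116 24:115 27:115
top -0.1 -30:77 -27:77 -24:77 -21:77 -18:77 -15:80 -12:88 -9:84 -6:52 -3:45 0:54 3:75 6:84 9:84 12:85 15:87 18:87 21:88 24:88 27:87
top 0.1 -30:77 -27:77 -24:76 -21:76 -18:76 -15:77 -12:84 -9:88 -6:55 -3:47 0:55 3:69 6:76 9:77 12:77 15:75 18:76 21:76 24:77 27:77
top 0.22 -30:118 -27:118 -24:117 -21:118 -18:118 -15:122 -12:134 -9:127 -6:88 -3:73 0:83 3:117 6:130 9:130 12:130 15:131 18:131 21:132 24:133 27:135
red y -0.015645327921778404 52.34
far -660:77 -657:77 -654:76 -651:76 -648:75 -645:75 -642:76 -639:86 -636:111 -633:120 -630:120 -627:121 -624:121 -621:121 -618:121 -615:121 -612:120
scene -0.22 -30:84 -27:84 -24:83 -21:84 -18:94 -15:110 -12:88 -9:62 -6:61 -3:68 0:84 3:85 6:81 9:77 12:78 15:82 18:82 21:83 24:86 27:85
scene -0.1 -30:86 -27:86 -24:87 -21:86 -18:93 -15:109 -12:90 -9:66 -6:65 -3:83 0:135 3:153 6:154 9:154 12:153 15:154 18:154 21:153 24:153 27:152
scene 0.1 -30:89 -27:90 -24:89 -21:89 -18:91 -15:111 -12:100 -9:68 -6:71 -3:72 0:99 3:111 6:111 9:109 12:110 15:110 18:109 21:109 24:109 27:109
scene 0.22 -30:134 -27:134 -24:134 -21:134 -18:137 -15:177 -12:154 -9:88 -6:88 -3:81 0:95 3:107 6:106 9:106 12:106 15:107 18:107 21:107 24:106 27:105
red y -0.019715919779629113 53.11
far -660:36 -657:38 -654:40 -651:43 -648:47 -645:60 -642:92 -639:122 -636:129 -633:129 -630:131 -627:131 -624:130 -621:131 -618:131 -615:130 -612:129
```

View pics/s5.png

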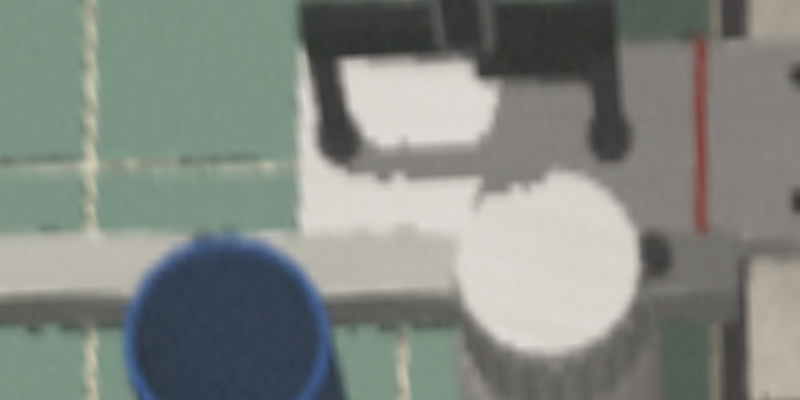

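In this rectified scene view the plate's tail corner (300, 232) and the line end (701, 232) both meet the bar with no tile showing. The edge-to-line distance reads 16.9 mm from the top camera and 17.9 mm from the scene camera, so I'll advance 17.3 mm and check.

```bash
python3 - <<'E'
from h import *
move_straight(w(.003,-.1046+.0173,.0375),max_speed=.02,orientation=q(0),until_force=30); dwell(.3); rep('end')
def rect(c,x0,x1,y0,y1,z,s=.0005):
    xs=np.arange(x0,x1,s);ys=np.arange(y0,y1,s)
    Q=Ro.from_quat(c['rotation']).as_matrix();K=c['camera_matrix']
    X,Y=np.meshgrid(xs,ys,indexing='ij'); P=np.array(S['o'])[:,None,None]+np.einsum('ij,jkl->ikl',S['R'],np.array([X,Y]))
    P=np.concatenate([P,np.full((1,)+X.shape,z)])-np.array(c['xyz'])[:,None,None]
    p=np.einsum('ij,jkl->ikl',K@Q.T,P); m=(p[:2]/p[2]).astype(np.float32)
    return cv2.remap(c['frame'],m[0],m[1],cv2.INTER_LINEAR),ys
c,cs=snap('top'),snap('scene')
for n,cc in (('top',c),('scene',cs)):
  im,ys=rect(cc,-.02,.03,-.03,.02,.038); r=(im[...,2].astype(int)-im[...,1]).mean(0); wt=np.clip(r-15,0,None); print(n,'red y',(ys*wt).sum()/wt.sum())
a,_=rect(c,-.08,.1,-.1,.2,.038,.0005);b,_=rect(cs,-.06,.1,-.22,.08,.034,.0005)
cv2.imwrite('pics/f.png',np.vstack([a,b]))
E
```

```text
end t12.68 loc [  2.2 -89.5] z 68.0 F [ -8.3 -12.9] 21.1 M [-2.86  1.43  0.04] g 10.1
top red y -0.00013953634874635008
scene red y -0.004172386895475794Traceback (most recent call last):
  File "<stdin>", line 14, in <module>
    return _nx.concatenate(arrs, 0, dtype=dtype, casting=casting)
           ~~~~~~~~~~~~~~~^^^^^^^^^^^^^^^^^^^^^^^^^^^^^^^^^^^^^^^
ValueError: all the input array dimensions except for the concatenation axis must match exactly, but along dimension 1, the array at index 0 has size 601 and the array at index 1 has size 600
```

```bash
python3 - <<'E'
from h import *
move_straight(w(.003,-.0863,.038),max_speed=.01,orientation=q(0)); dwell(.4); rep('end')
c,cs=snap('top'),snap('scene')
cv2.imwrite('pics/f.png',np.vstack([cv2.resize(x[:,:],None,fx=3.6,fy=3.6,interpolation=cv2.INTER_CUBIC) for x in (c['frame'][220:300,190:400],cs['frame'][200:285,200:410])]))
E
```

```text
end t13.43 loc [  2.2 -87.8] z 68.2 F [-5.1 -9. ] 12.9 M [-2.03  1.19  0.12] g 10.3
```

View pics/f.png

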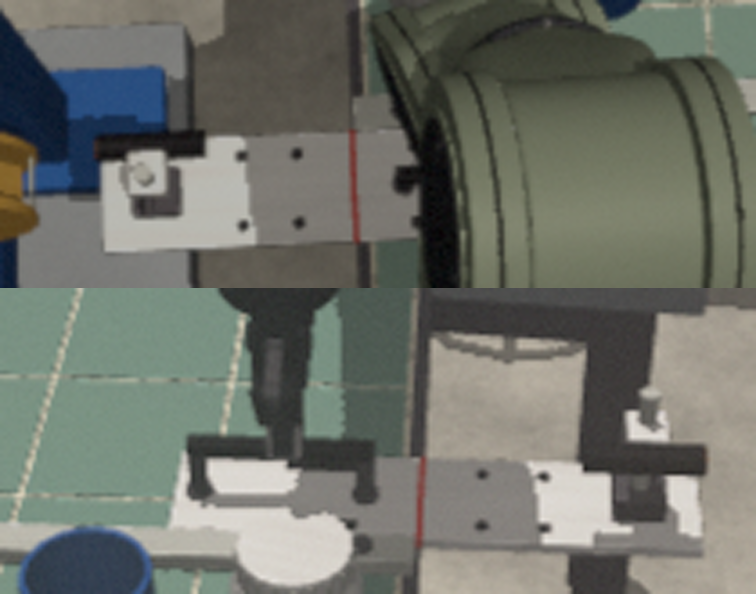

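The red line now stands at the shelf edge in both views (top: x≈354 against the strip's outer border at ~352; scene: x≈422 against ~420). The plate is clear of the impeller, with no gap to the bar. One last numeric check, then I hand in.

```bash
python3 - <<'E'
from h import *
dwell(.5); rep('hold')
ok=True
for n,e in (('top',.0012),('scene',-.0018)):
    c=camera(n); f=c['frame'].astype(int); 
    v,u=np.nonzero((f[...,2]-f[...,1]>35)&(f[...,2]-f[...,0]>35))
    p=np.array([loc(world(c,a,b,.038)) for a,b in zip(u,v)]); m=(abs(p[:,0])<.045)&(abs(p[:,1])<.012)
    d=p[m].mean(0)[1]-e; print(n,m.sum(),'line minus edge mm',d*1e3,'x span',p[m][:,0].min(),p[m][:,0].max()); ok&=abs(d)<.003
    d0=cv2.imread(f'pics/{n}0.png')
rep('hold2')
if ok: finish_job(); print('handed in')
E
```

```text
hold t14.03 loc [  2.2 -87.8] z 68.2 F [-5.8 -8.9] 12.6 M [-1.97  1.15  0.09] g 10.1
top 53 line minus edge mm 0.17684610320006441 x span -0.03787471495843535 0.040460690906008595
scene 31 line minus edge mm -0.8410882631935618 x span -0.03856074550052354 0.04175649917912589
hold2 t14.13 loc [  2.2 -87.8] z 68.3 F [-6.1 -8.6] 13.6 M [-2.    1.22  0.12] g 10.2
the job is handed in; nothing more can be done
handed in
```

I closed the plate up against the guide bar with its red line still about 87 mm short of the edge. Then I slid it out flat until the line stood over the edge, and handed the job in at about 14 s with the gripper still holding the handle.

**Red line:** it measured +0.2 mm from the edge with the top camera and −0.8 mm with the scene camera. Each camera was measured against the edge as it saw it, because the two disagree by about 3 mm in absolute position.

**Fit to the bar:** no gap was visible along the side. After the run-out, the side end of the red line measured x ≈ 40–42 mm against 40 mm for flush. I judged the tail by eye only, in the scene camera.

**Hold:** the arm was steady, pushing about 6 N towards the bar and 13 N down. About 9 N of resistance along the slide direction remained, which I put down to friction.

**What did not go to plan:**
- The first push stopped early on sliding friction, with the tail leading slightly. A second push with a higher force limit squared the plate against the bar.
- The last slide stopped about 2 mm short, and a small nudge corrected it.

**Not measured:** I did not measure the bystanders' positions at the end, only that the mug and canister looked in place. I did not measure the plate's tilt directly either.

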